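Ready the garnish tin: lime in, nested lids on, outer lid off

TASK

Put the lime from the catch tray into the garnish tin, then lift the two nested lids together by the inner lid's knob and seat them on the tin. Let go of the knob, lift the outer lid alone straight off by its collar, leaving the inner lid seated and undisturbed, and finish still holding the outer lid level in the air, at least 5 cm clear above the inner lid's knob, touching nothing else. Leave the tin standing where it is and do not disturb the jigger, timer and spice jar.

Things in the scene. Friction and masses are not known exactly. Their poses are not given: they have to be found in the camera images.
- tin: Open round plain steel tin, loose, 0.9 kg, 130 mm outer and 124 mm inner diameter, 85 mm high, wall 3 mm, floor 4 mm thick. Origin: centre of its underside; z up to the open mouth. It stands empty on the worktop.
- inner_lid: Inner lid, plain steel, 0.2-0.45 kg, loose: flange 134 mm across, 3 mm thick, that rests on the tin's rim; below it a chamfered plug 118 mm across, 12 mm deep, that enters the mouth. Starts on its plug on the worktop with the outer lid nested on it. Origin: on the axis, at the flange's underside, z up; seated on the tin it is 85 mm above the tin's origin. Lifting it by its knob carries both lids.
- knob_top (a point): Top centre of the inner lid's knob, 68 mm above that lid's origin on its axis. The knob is an upright cylinder 22 mm across and 32 mm tall on a 16 mm stem; it stands up through the hole of the outer lid, and its top is 36 mm above the collar's top when nested.
- outer_lid: Outer lid, plain steel, 0.15 kg, loose: ring-shaped plate 142 mm across, 3 mm thick, with a 44 mm central hole; a skirt 2 mm thick (138 mm inside) hangs at its edge, down to 11 mm below the origin. Origin: on the axis, at the plate's underside, z up. Nested, it lies loose on the inner lid's flange, its origin 3 mm above that lid's, with 2 mm side play; it lifts off freely.
- collar_top (a point): Centre of the top of the outer lid's collar, 29 mm above that lid's origin. The collar is an upright tube round the hole, 50 mm outside, 44 mm inside, standing 26 mm above the plate's top; grip across its outside.
- lime_center (a point): Centre of the lime, a loose yellow-green fruit about 57 mm in diameter, 0.09 kg, lying in the catch tray; it can roll.
- lime: The lime itself; its origin is at its underside at the start and turns with it as it rolls (use its centre instead).
- long_tray: White plastic catch tray, fixed, 216 mm long along its own x, 92 mm wide along its y, with a lip 21 mm high all round (78 mm apart inside across the width), floor 3 mm thick. Origin: centre of its underside. It stands on a low slab about 20 mm above the worktop. The lime lies on its centre line, 10 to 60 mm from the centre towards the tray's +x end.
- jigger: Bystander: steel double jigger, 45 mm across, 80 mm high, behind the work. Origin: centre of its underside.
- timer: Bystander: round kitchen timer, 71 mm across, 38 mm high, behind the work. Origin: centre of its underside.
- spice_jar: Bystander: spice jar with a dark cap, 40 mm across, 105 mm high, behind the work. Origin: centre of its underside.
There are look-alikes about, which are no part of the job. What is shaped like the lime but pink or turquoise is not meant.

How it is judged:
On the way, in this order (a step that is already met when the one before it is completed fails the run):
1. the lime lies in the tin, let go (horizontal distance between lime_center and tin below 0.045 m and z of lime_center in the frame of tin between 0.02 and 0.045 m and contact force between the fingers and lime below 0.1 N), for 0.2 s.
2. both lids, still nested, are seated on the tin and let go (z of inner_lid in the frame of tin between 0.082 and 0.088 m and horizontal distance between inner_lid and tin below 0.006 m and angle between inner_lid's own z axis and vertical below 0.05 rad and z of outer_lid in the frame of inner_lid between 0 and 0.006 m and horizontal distance between outer_lid and inner_lid below 0.006 m and angle between the z axis of outer_lid and the z axis of inner_lid, either way round below 0.05 rad and contact force between the fingers and inner_lid below 0.1 N and contact force between the fingers and outer_lid below 0.1 N), for 0.2 s.
At the end, for the whole second after the job is handed in: gripper holds the outer lid still, level within 0.2 rad, skirt 30 mm or more above the inner lid's knob, touching no lid or tin; inner lid on the tin's rim (height within 3 mm, centred within 6 mm, tilt < 0.05 rad), lime in the tin, tin upright within 40 mm of its start (horizontal distance between lime_center and tin below 0.045 m and z of lime_center in the frame of tin between 0.02 and 0.045 m and z of inner_lid in the frame of tin between 0.082 and 0.088 m and horizontal distance between inner_lid and tin below 0.006 m and angle between each of inner_lid, tin's own z axis and vertical below 0.05 rad and z of outer_lid in the frame of inner_lid above 0.109 m and angle between outer_lid's own z axis and vertical below 0.2 rad and contact force between the fingers and outer_lid above 1 N and contact force between each of outer_lid, the arm, the fingers and inner_lid below 0.1 N and contact force between each of outer_lid, the fingers and tin below 0.1 N and linear speed of outer_lid below 0.03 m/s and linear speed of inner_lid below 0.02 m/s and distance of tin from where it was at the start of the episode below 0.04 m); the arm keeps its last pose, push and grip.
It fails at once if the outer lid came off the inner lid while the inner lid was not seated on the tin (distance between outer_lid and inner_lid above 0.025 m and not (z of inner_lid in the frame of tin between 0.082 and 0.088 m and horizontal distance between inner_lid and tin below 0.006 m and angle between inner_lid's own z axis and vertical below 0.05 rad)).
It fails at once if the tin was tipped or pushed away (angle between tin's own z axis and vertical above 0.3 rad or distance of tin from where it was at the start of the episode above 0.05 m).
It fails at once if the jigger was disturbed (distance of jigger from where it was at the start of the episode above 0.03 m or angle between jigger's own z axis and vertical above 0.5 rad).
It fails at once if the timer was disturbed (distance of timer from where it was at the start of the episode above 0.03 m or angle between timer's own z axis and vertical above 0.5 rad).
It fails at once if the spice jar was disturbed (distance of spice_jar from where it was at the start of the episode above 0.03 m or angle between spice_jar's own z axis and vertical above 0.5 rad).
It also fails if it takes over 58 s, if anything falls off the work surface, if the arm or the gripper's body presses on something with over 40 N, if the wrist force passes 120 N, or if a joint passes its speed limit or range.

ROBOT

A 6-joint arm with a two-finger parallel gripper is mounted at the origin on a cart in front of the work surface, level with it; the furniture and walls round the work are solid. World frame = base frame: x ahead of the robot, y to its left, z up, the work surface at z = 0. Lengths are in m, angles in rad, forces in N, time in s.
With the tool pointing down it reaches from about 0.25 to 0.725 m from the base axis. Payload 4 kg.
Tool frame: the origin (TCP) lies midway between the tips of the shut fingers; the grasp point (between the pads) lies 19 mm behind it (bot.grip_point_offset is the distance from the TCP to the grasp point, in m); z points along the fingers, y is the line along which they close (so a half turn about z gives the same grasp; the last joint's range is limited). The gripper opens to 85 mm and grips with 20 to 120 N. Pads are 22 mm wide; open, the fingers measure 114 mm over their backs; the gripper's body (76 mm by 85 mm) begins 54 mm behind the grasp point. The pads swing forward as they close: fully open they stand 13 mm farther back than shut.
Start: joints at [-1.241, 0.241, 0.005, 1.335, 0, 1.571], TCP at [0.162, -0.473, 0.231] pointing down, gripper open.
Joint ranges: [-2.72, 2.72], [-1.05, 1.87], [-1.09, 1.28], [-1.99, 2.15], [-1.42, 1.44], [-3.14, 3.14]. Speed limits (rad/s): [2.79, 2.79, 3.14, 3.14, 3.14, 3.14].

INTERFACE

Orientations are given as a unit quaternion [x, y, z, w].
In Python, from workcell import bot gives the robot as it stands.
- The arm moves only by the tool step_arm, never from a script. Its argument "targets" is text: rows parted by semicolons, each of 7 numbers parted by spaces: the opening, from -1 (shut) to 1 (fully open), so that 0 is half open, then the shift along the world's x, y, z normalised to -1 to 1, where 1 is 0.5 m, then the turn, a rotation vector about the world's x, y, z normalised to -1 to 1, where 1 is pi/4 rad. In form: gripper x y z wx wy wz; .... A call has 1 to 10 rows; each row is the pose to reach, as a shift and turn from the pose commanded when the call began; what a row does not reach only later rows make up. A row lasts 1/12 s, in which the tool goes at most 41.7 mm and 7.16 degrees, less where a joint would pass 70% of its speed; a pose out of reach is approached as far as the arm can. A call with a number of a shift or a turn outside -1 to 1 is refused whole. A call with a gripper value outside its range is refused whole. The fingers move at their own pace and stop on an object; the grip force is fixed at half the most. Time passes only in rows, so rows that repeat a pose let the fingers close. It gives the time, the measured TCP pose, the force, the opening and the grip force at its end, in the units of the state.
- bot.get_obs(): the state, without advancing time (a new reading comes with each control period).
- bot.camera(name): name is "side" or "top" or "wrist"; returns the picture (480x640x3 uint8, red, green, blue); there is no depth.
- bot.camera_info(name): a dict with "vertical_fov" (degrees; the focal length in pixels is half the picture's height over the tangent of half this angle, whatever the lens; pixels are square), "cx", "cy" (the principal point, pixels), "pose" (4x4, takes a point from camera to world coordinates). Camera axes: x right, y up, looking along -z (the intrinsics and any distortion apply to the point x, -y, -z); pixel columns grow to the right and rows downward; lengths in m; the calibration is good to about 2 mm. A picture is of the moment at which its call begins: read the wrist's pose just before it. camera_info takes no time and is no camera call; for the wrist camera it gives the pose at the moment of the call.
- bot.job_done(): hands the job in; it is judged then, once.
The state is a dict: "clock": time; "joint_pos": joint angles; "joint_vel": joint speeds; "tau": joint torques, N m; "eef_pos": TCP position; "tool_rot": TCP orientation; "ft_force": force on the tool from outside, world axes, zero at the start; "ft_torque": the same for the moment, N m; "grip_width": finger opening in m; "grasp_force": force on a finger pad.
Only numpy, scipy, OpenCV 4.12 (cv2) and the standard library are available. Lean on these libraries where they do the work, as an engineer would, in place of code of your own. Each camera call takes 0.05 s, during which the arm holds its last target. There are 200 camera calls.

## Working session

There is one attempt and no reset: what is moved stays moved. The work goes in short steps, Python scripts to look and compute and a tool call to move; the robot and the scene stay as the last step left them, time stands still between calls to the robot, and variables do not carry over. Pictures are saved under pics/ and viewed, at most 10 in all, crops included, and the job is handed in when it is done.

Besides the shell and the picture viewer there is one more tool, called after ">>>" by a JSON object that holds its "method" and its "body", one argument or row to a line. step_arm: Moves the arm, as the interface text tells. Scaled input: -1 to 1 covers 0.5 m each way for a shift and pi/4 rad each way for a turn. Its arguments: {"type":"object","properties":{"targets":{"type":"string"}},"required":["targets"]}

```bash
mkdir -p pics
python3 - <<'E'
from workcell import bot
import cv2,numpy as np
np.set_printoptions(precision=4,suppress=True)
for n in("top","side"):
    cv2.imwrite(f"pics/{n}0.png",bot.camera(n)[:,:,::-1])
    print(n,bot.camera_info(n))
o=bot.get_obs();print(o['clock'],o['eef_pos'],o['tool_rot'],o['grip_width']);print({k:v for k,v in bot.camera_info("wrist").items()})
E
```

```text
top {'vertical_fov': 45.60276236432492, 'cx': 324.0566425287996, 'cy': 245.73446712053794, 'pose': array([[ 0.0224,  0.9977, -0.0646,  0.4558],
       [-0.9997,  0.0224, -0.0007, -0.0933],
       [ 0.0008,  0.0646,  0.9979,  1.268 ],
       [ 0.    ,  0.    ,  0.    ,  1.    ]])}
side {'vertical_fov': 54.95518784937965, 'cx': 318.73821164596666, 'cy': 228.63930830534323, 'pose': array([[ 0.9898,  0.0982, -0.103 ,  0.4136],
       [-0.1422,  0.6574, -0.74  , -0.7491],
       [-0.0049,  0.7471,  0.6646,  0.706 ],
       [ 0.    ,  0.    ,  0.    ,  1.    ]])}
0.1 [ 0.1618 -0.4725  0.2305] [ 0.9864  0.1642 -0.0002 -0.0009] 0.0854686502199155
{'vertical_fov': 61.063967423539765, 'cx': 316.73770711191685, 'cy': 237.16276344104375, 'pose': array([[ 0.3238,  0.9008,  0.2893,  0.2353],
       [-0.9461,  0.3095,  0.0951, -0.447 ],
       [-0.0039, -0.3045,  0.9525,  0.3718],
       [ 0.    ,  0.    ,  0.    ,  1.    ]])}
```

View pics/top0.png

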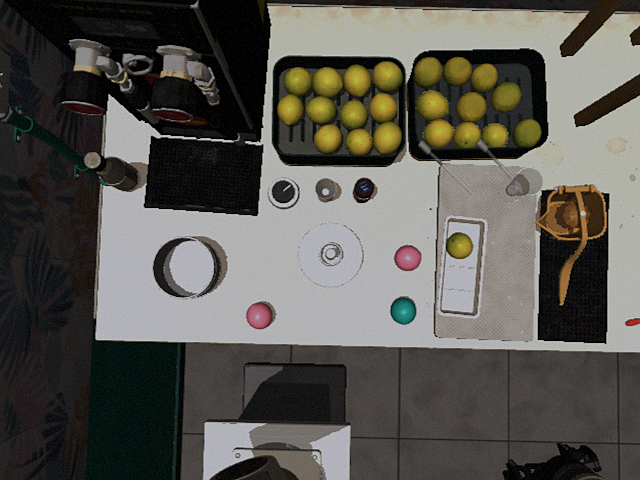

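View pics/side0.png

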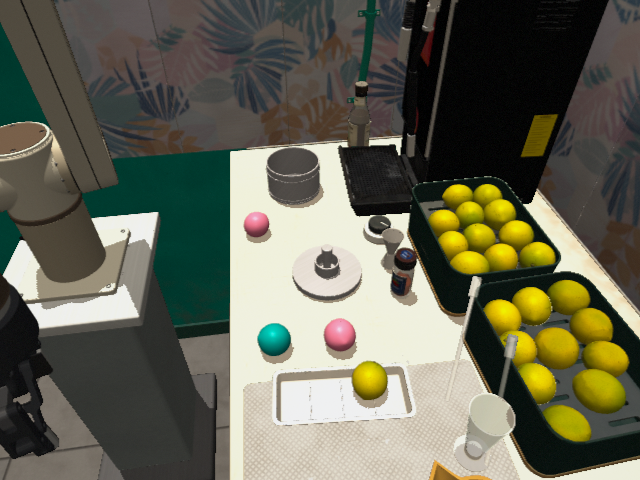

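The top view shows the tin mouth at about (187,267), lids with knob at (331,254), and lime at (460,246) in the tray. The tray is tilted slightly, with its long side along image rows. I'll enlarge these crops.

```bash
cat > h.py <<'E'
import numpy as np,cv2
from workcell import bot
np.set_printoptions(precision=4,suppress=True)
def ray(info,px,z):
    f=240/np.tan(np.radians(info['vertical_fov'])/2);P=np.array(info['pose'])
    d=P[:3,:3]@np.array([(px[0]-info['cx'])/f,-(px[1]-info['cy'])/f,-1]);c=P[:3,3]
    return c+d*(z-c[2])/d[2]
def proj(info,p):
    f=240/np.tan(np.radians(info['vertical_fov'])/2);P=np.array(info['pose'])
    q=P[:3,:3].T@(np.array(p)-P[:3,3]);return np.array([info['cx']-f*q[0]/q[2],info['cy']+f*q[1]/q[2]])
E
python3 - <<'E'
from h import *
t=bot.camera_info('top');s=bot.camera_info('side')
for n,a,b,z in(("lime",(460,246),(370,380),.0515),("knob",(331,253.5),(327,248),.083),("tin",(187,267),(293,162),.085)):
    print(n,ray(t,a,z),ray(s,b,z))
im=cv2.imread('pics/top0.png')
c=[cv2.resize(im[y-50:y+50,x-48:x+48],None,fx=2.75,fy=2.75*2,interpolation=cv2.INTER_CUBIC) if 0 else cv2.resize(im[y-50:y+50,x-48:x+48],(264,275),interpolation=cv2.INTER_CUBIC) for x,y in((187,267),(331,254),(462,266))]
im=cv2.imread('pics/side0.png')
d=[cv2.resize(im[y-50:y+50,x-48:x+48],(264,275),interpolation=cv2.INTER_CUBIC) for x,y in((293,175),(327,262),(370,380))]
cv2.imwrite('pics/crop.png',np.vstack([np.hstack(c),np.hstack(d)]))
E
```

```text
lime [ 0.5406 -0.3828  0.0515] [ 0.5436 -0.3834  0.0515]
knob [ 0.5168 -0.1073  0.083 ] [ 0.518  -0.1138  0.083 ]
tin [0.482  0.1903 0.085 ] [0.4828 0.1914 0.085 ]
```

View pics/crop.png

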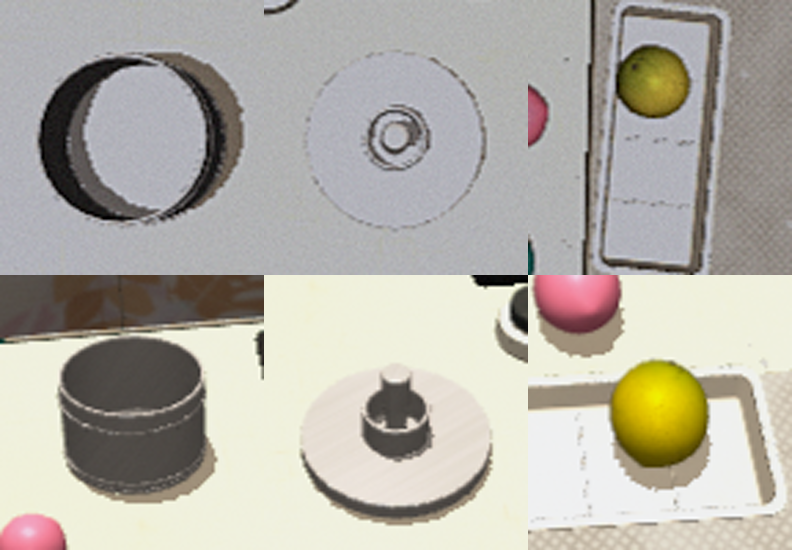

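>>> {"method": "step_arm", "body": {
  "targets": "0.7 0.76 0.18 -0.06 0 0 1;0.7 0.76 0.18 -0.06 0 0 1;0.7 0.76 0.18 -0.06 0 0 1;0.7 0.76 0.18 -0.06 0 0 1;0.7 0.76 0.18 -0.06 0 0 1;0.7 0.76 0.18 -0.06 0 0 1;0.7 0.76 0.18 -0.06 0 0 1;0.7 0.76 0.18 -0.06 0 0 1;0.7 0.76 0.18 -0.06 0 0 1;0.7 0.76 0.18 -0.06 0 0 1"
}}

```text
clock: 0.93
eef_pos: [0.5464, -0.3802, 0.1991]
tool_rot: [0.847, 0.531, 0.001, -0.001]
ft_force: [-0.6, -0.1, -0.4]
grip_width: 0.0725
grasp_force: 0.0
```

>>> {"method": "step_arm", "body": {
  "targets": "0.7 0 0 0 0 0 0.53;0.7 0 0 0 0 0 0.53;0.7 0 0 0 0 0 0.53;0.7 0 0 0 0 0 0.53"
}}

```text
clock: 1.27
eef_pos: [0.5419, -0.3825, 0.2001]
tool_rot: [0.719, 0.695, -0.0, -0.001]
ft_force: [-0.6, 0.0, -0.4]
grip_width: 0.0728
grasp_force: 0.0
```

Run:
```python
from h import *
o=bot.get_obs();w=bot.camera_info('wrist');im=bot.camera('wrist');cv2.imwrite('pics/w1.png',im[:,:,::-1])
print(o['clock'],o['eef_pos'],o['tool_rot'],o['grip_width'],o['joint_pos'])
hsv=cv2.cvtColor(im,cv2.COLOR_RGB2HSV)
m=cv2.inRange(hsv,(20,120,60),(45,255,255));cs,_=cv2.findContours(m,0,2)
for c in sorted(cs,key=cv2.contourArea)[::-1][:3]:
    (x,y),r=cv2.minEnclosingCircle(c);print(x,y,r,ray(w,(x,y),.0515))
```

```text
1.2667 [ 0.5419 -0.3825  0.2001] [ 0.719   0.6951 -0.0002 -0.001 ] 0.0728172521418919 [-0.6146  0.592   0.4563  1.4371 -0.0001  0.99  ]
319.190673828125 217.00146484375 37.7661247253418 [ 0.5431 -0.3805  0.0515]
638.0 402.0 28.0179500579834 [ 0.8104 -0.5528  0.0515]
352.0 235.0 9.999999747378752e-05 [ 0.5671 -0.3951  0.0515]
```

View pics/w1.png

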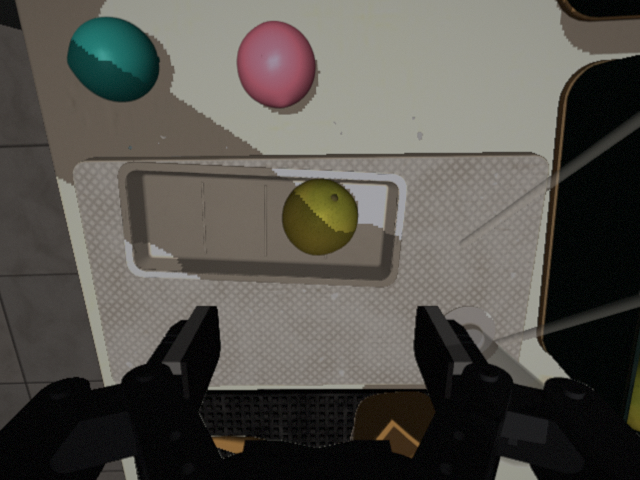

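Lime at (320,217), with the tray's near-end inner wall at about x=388 px, so there is about 23 mm beyond the lime. I'll go down with a reduced opening.

>>> {"method": "step_arm", "body": {
  "targets": "0.55 0 0 -0.08 0 0 0;0.55 -0.002 0.001 -0.16 0 0 0;0.55 -0.002 0.001 -0.24 0 0 0;0.55 -0.002 0.001 -0.29 0 0 0;0.55 -0.002 0.001 -0.32 0 0 0;0.55 -0.002 0.001 -0.34 0 0 0;0.55 -0.002 0.001 -0.34 0 0 0;-1 -0.002 0.001 -0.34 0 0 0;-1 -0.002 0.001 -0.34 0 0 0;-1 -0.002 0.001 -0.34 0 0 0"
}}

```text
clock: 2.15
eef_pos: [0.5419, -0.3833, 0.0331]
tool_rot: [0.721, 0.693, 0.0, 0.002]
ft_force: [-0.1, -0.2, -0.6]
grip_width: 0.0527
grasp_force: 62.7
```

>>> {"method": "step_arm", "body": {
  "targets": "-1 0 0 0 0 0 0;-1 0 0 0 0 0 0;-1 0 0 0.02 0 0 0;-1 0 0 0.06 0 0 0;-1 0 0 0.12 0 0 0;-1 0 0 0.18 0 0 0;-1 0 0 0.24 0 0 0;-1 0 0 0.3 0 0 0"
}}

```text
clock: 2.82
eef_pos: [0.5408, -0.3825, 0.1839]
tool_rot: [0.721, 0.693, 0.0, 0.0]
ft_force: [0.9, 0.5, -0.9]
grip_width: 0.0527
grasp_force: 62.9
```

Run:
```python
from h import *
o=bot.get_obs();w=bot.camera_info('wrist');im=bot.camera('wrist');cv2.imwrite('pics/w2.png',cv2.resize(im[:,:,::-1],(320,240)))
print(o)
```

```text
{'clock': 2.8167, 'joint_pos': array([-0.6156,  0.5921,  0.4146,  1.3924,  0.    ,  0.9947]), 'joint_vel': array([ 0.0012, -0.149 ,  0.6811,  0.8274,  0.0005, -0.0005]), 'tau': array([  0.0009, -53.9088,  24.0426,  -0.8671,   0.0004,  -0.    ]), 'eef_pos': array([ 0.5408, -0.3825,  0.1839]), 'tool_rot': array([0.7209, 0.693 , 0.0001, 0.0005]), 'ft_force': array([ 0.9269,  0.5313, -0.8962]), 'ft_torque': array([-0.0269, -0.016 , -0.0256]), 'grasp_force': 62.913628632668406, 'grip_width': 0.05270536493198989}
```

View pics/w2.png

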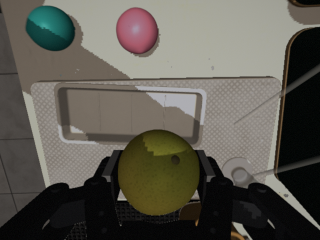

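The lime is held between the pads, clear of the tray. Next I carry it towards the tin.

>>> {"method": "step_arm", "body": {
  "targets": "-1 -0.12 0.8 0.16 0 0 0;-1 -0.12 0.8 0.16 0 0 0;-1 -0.12 0.8 0.16 0 0 0;-1 -0.12 0.8 0.16 0 0 0;-1 -0.12 0.8 0.16 0 0 0;-1 -0.12 0.8 0.16 0 0 0;-1 -0.12 0.8 0.16 0 0 0;-1 -0.12 0.8 0.16 0 0 0;-1 -0.12 0.8 0.16 0 0 0;-1 -0.12 0.8 0.16 0 0 0"
}}

```text
clock: 3.7
eef_pos: [0.4801, 0.0196, 0.2629]
tool_rot: [0.721, 0.693, 0.001, 0.001]
ft_force: [0.7, 0.3, -0.6]
grip_width: 0.0527
grasp_force: 63.0
```

>>> {"method": "step_arm", "body": {
  "targets": "-1 0 0.22 0 0 0 0;-1 0 0.22 0 0 0 0;-1 0 0.22 0 0 0 0;-1 0 0.22 0 0 0 0;-1 0 0.22 0 0 0 0;-1 0 0.22 0 0 0 0"
}}

```text
clock: 4.2
eef_pos: [0.4808, 0.1272, 0.2618]
tool_rot: [0.721, 0.693, 0.0, 0.0]
ft_force: [-0.8, -0.2, -2.1]
grip_width: 0.0529
grasp_force: 63.0
```

Run:
```python
from h import *
o=bot.get_obs();w=bot.camera_info('wrist');im=bot.camera('wrist')[:,:,::-1].copy()
print(o['clock'],o['eef_pos'],o['tool_rot'],o['grip_width'],o['joint_pos'])
# overlay predicted rim for guess
cx,cy=.482,.193
for a in np.arange(0,2*np.pi,.1):
    for r in(.0635,):
        p=proj(w,(cx+r*np.cos(a),cy+r*np.sin(a),.085));cv2.circle(im,tuple(int(round(v)) for v in p),1,(0,0,255),-1)
print(proj(w,(cx,cy,.085)))
cv2.imwrite('pics/w3.png',im)
```

```text
4.2 [0.4808 0.1272 0.2618] [0.7208 0.6932 0.     0.0003] 0.052876148636879526 [ 0.2589  0.224   0.0625  1.409  -0.0005  1.8687]
[315.5355 125.3685]
```

View pics/w3.png

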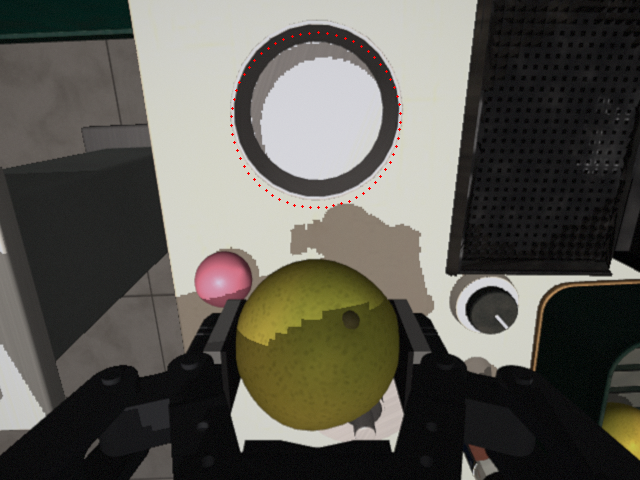

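The tin rim is centred at about (317,111), some 9 px above my prediction, so the tin's y is about 0.197. I'll lower the lime in and release it.

>>> {"method": "step_arm", "body": {
  "targets": "-1 0 0.08 -0.02 0 0 0;-1 0.002 0.137 -0.06 0 0 0;-1 0.002 0.137 -0.14 0 0 0;-1 0.002 0.137 -0.22 0 0 0;-1 0.002 0.137 -0.3 0 0 0;-1 0.002 0.137 -0.37 0 0 0;-1 0.002 0.137 -0.42 0 0 0;-1 0.002 0.137 -0.45 0 0 0;-1 0.002 0.137 -0.46 0 0 0;-1 0.002 0.137 -0.46 0 0 0"
}}

```text
clock: 5.08
eef_pos: [0.4817, 0.1942, 0.0303]
tool_rot: [0.722, 0.692, -0.001, -0.0]
ft_force: [-0.2, 0.7, 0.1]
grip_width: 0.0527
grasp_force: 65.8
```

>>> {"method": "step_arm", "body": {
  "targets": "-1 0 0 0 0 0 0;0.55 0 0 0 0 0 0;0.55 0 0 0 0 0 0;0.55 0 0 0 0 0 0;0.55 0 0 0 0 0 0;0.55 0 0 0.05 0 0 0;0.55 0 0 0.12 0 0 0;0.55 0 -0.02 0.2 0 0 0;0.55 0 -0.04 0.28 0 0 0;0.55 0 -0.05 0.36 0 0 0"
}}

```text
clock: 5.92
eef_pos: [0.481, 0.1701, 0.2132]
tool_rot: [0.721, 0.693, -0.0, -0.0]
ft_force: [1.5, 0.6, 0.3]
grip_width: 0.0661
grasp_force: 0.0
```

>>> {"method": "step_arm", "body": {
  "targets": "0.55 0 0 0.08 0 0 0;0.55 0 0 0.08 0 0 0;0.55 0 0 0.08 0 0 0;0.55 0 0 0.08 0 0 0"
}}

```text
clock: 6.25
eef_pos: [0.4816, 0.171, 0.2512]
tool_rot: [0.721, 0.693, 0.0, -0.0]
ft_force: [-0.5, 0.5, -0.6]
grip_width: 0.0664
grasp_force: 0.0
```

Run:
```python
from h import *
o=bot.get_obs();w=bot.camera_info('wrist');im=bot.camera('wrist')[:,:,::-1].copy()
print(o['clock'],o['eef_pos'],o['tool_rot'],o['grip_width'],o['joint_pos'])
cx,cy=.482,.197
for a in np.arange(0,2*np.pi,.1):
    for r in(.062,):
        p=proj(w,(cx+r*np.cos(a),cy+r*np.sin(a),.085));cv2.circle(im,tuple(int(round(v)) for v in p),1,(0,0,255),-1)
print(proj(w,(cx,cy,.085)))
cv2.imwrite('pics/w4.png',im)
```

```text
6.25 [0.4816 0.171  0.2512] [ 0.7208  0.6931  0.0001 -0.    ] 0.06637241583658399 [0.3411 0.255  0.0757 1.3914 0.0001 1.951 ]
[316.6364 180.3993]
```

View pics/w4.png

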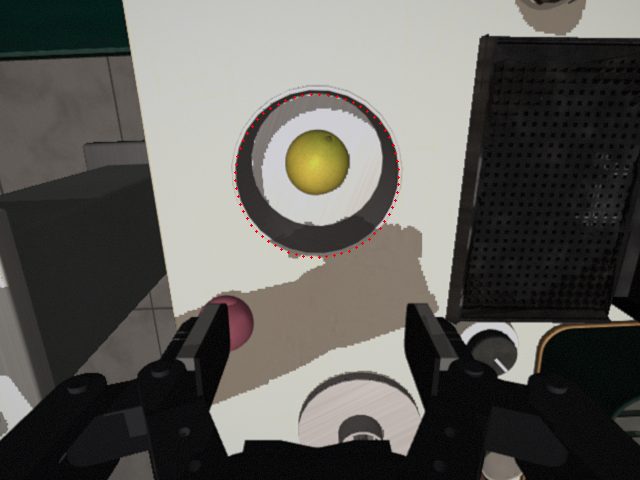

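The lime is in the tin, at (317,161), and the tin rim matches centre (0.482,0.198). Now I'll view the lids from the same relative pose.

>>> {"method": "step_arm", "body": {
  "targets": "0.55 0.07 -0.616 -0.13 0 0 0;0.55 0.07 -0.616 -0.13 0 0 0;0.55 0.07 -0.616 -0.13 0 0 0;0.55 0.07 -0.616 -0.13 0 0 0;0.55 0.07 -0.616 -0.13 0 0 0;0.55 0.07 -0.616 -0.13 0 0 0;0.55 0.07 -0.616 -0.13 0 0 0;0.55 0.07 -0.616 -0.13 0 0 0;0.55 0.07 -0.616 -0.13 0 0 0;0.55 0.07 -0.616 -0.13 0 0 0"
}}

```text
clock: 7.13
eef_pos: [0.5152, -0.1378, 0.1836]
tool_rot: [0.722, 0.692, -0.001, -0.002]
ft_force: [0.5, 1.4, 0.4]
grip_width: 0.0657
grasp_force: 0.0
```

>>> {"method": "step_arm", "body": {
  "targets": "0.55 0 0 0 0 0 0;0.55 0 0 0 0 0 0"
}}

```text
clock: 7.3
eef_pos: [0.5165, -0.1357, 0.1858]
tool_rot: [0.72, 0.694, -0.0, -0.001]
ft_force: [1.3, -1.2, 1.5]
grip_width: 0.0661
grasp_force: 0.0
```

Run:
```python
from h import *
o=bot.get_obs();w=bot.camera_info('wrist');im=bot.camera('wrist')[:,:,::-1].copy()
print(o['clock'],o['eef_pos'],o['tool_rot'],o['grip_width'])
cx,cy=.5165,-.110
for r,z in((.071,.018),(.011,.080),(.025,.044)):
    for a in np.arange(0,2*np.pi,.1 if r>.05 else .4):
        p=proj(w,(cx+r*np.cos(a),cy+r*np.sin(a),z));cv2.circle(im,tuple(int(round(v)) for v in p),1,(0,0,255),-1)
    print(proj(w,(cx,cy,z)))
cv2.imwrite('pics/w5.png',cv2.resize(im[60:300,170:490],(800,600),interpolation=cv2.INTER_CUBIC))
```

```text
7.3 [ 0.5165 -0.1357  0.1858] [ 0.7203  0.6937 -0.0003 -0.0007] 0.06609077502489977
[316.4365 180.6153]
[316.1405 197.6296]
[316.3273 186.8935]
```

View pics/w5.png

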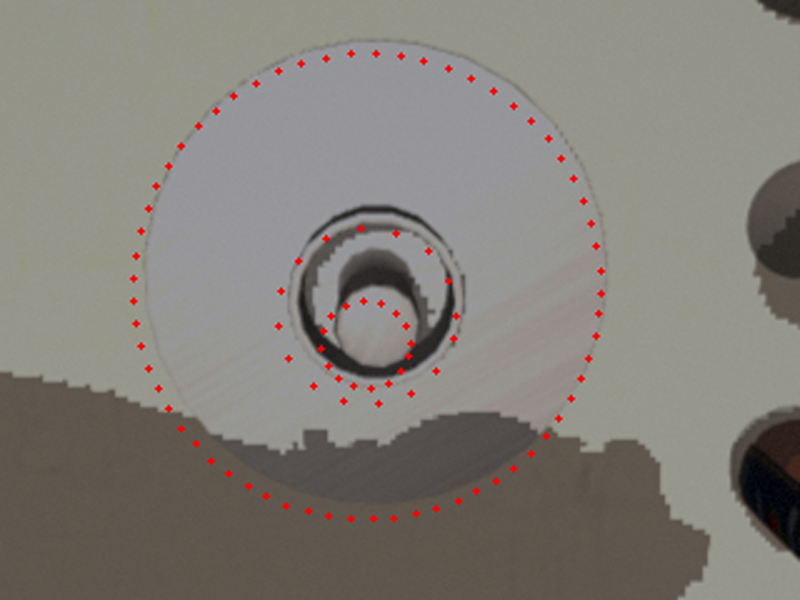

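The plate centre is at (376,271) in the crop and the knob top at (377,325), so the axis is at about (0.519,-0.105) and the lid-to-tin displacement is about (-0.037,+0.303). I'll grip the knob.

>>> {"method": "step_arm", "body": {
  "targets": "0.3 0.004 0.06 -0.03 0 0 0;0.3 0.004 0.06 -0.08 0 0 0;0.3 0.004 0.06 -0.14 0 0 0;0.3 0.004 0.06 -0.2 0 0 0;0.3 0.004 0.06 -0.24 0 0 0;0.3 0.004 0.06 -0.26 0 0 0;0.3 0.004 0.06 -0.27 0 0 0;0.3 0.004 0.06 -0.27 0 0 0;0.3 0.004 0.06 -0.27 0 0 0"
}}

```text
clock: 8.1
eef_pos: [0.52, -0.1068, 0.0525]
tool_rot: [0.721, 0.693, 0.001, 0.001]
ft_force: [-0.5, -1.0, 0.9]
grip_width: 0.0555
grasp_force: 0.0
```

>>> {"method": "step_arm", "body": {
  "targets": "-0.2 0 0 0 0 0 0;-0.35 0 0 0 0 0 0;-0.45 0 0 0 0 0 0;-0.6 0 0 0 0 0 0;-1 0 0 0 0 0 0;-1 0 0 0 0 0 0;-1 0 0 0 0 0 0"
}}

```text
clock: 8.68
eef_pos: [0.5198, -0.1073, 0.0526]
tool_rot: [0.721, 0.693, 0.001, 0.001]
ft_force: [-0.9, 1.1, 7.0]
grip_width: 0.02
grasp_force: 58.5
```

>>> {"method": "step_arm", "body": {
  "targets": "-1 0 0 0.01 0 0 0;-1 0 0 0.03 0 0 0;-1 0 0 0.06 0 0 0;-1 0 0 0.1 0 0 0;-1 0 0 0.15 0 0 0;-1 0 0 0.2 0 0 0;-1 0 0 0.24 0 0 0;-1 0 0 0.26 0 0 0;-1 0 0 0.26 0 0 0;-1 0 0 0.26 0 0 0"
}}

```text
clock: 9.52
eef_pos: [0.5186, -0.107, 0.1809]
tool_rot: [0.721, 0.693, -0.0, -0.0]
ft_force: [0.0, -0.1, -5.1]
grip_width: 0.02
grasp_force: 59.3
```

Run:
```python
from h import *
o=bot.get_obs();w=bot.camera_info('wrist');im=bot.camera('wrist')[:,:,::-1].copy();s=bot.camera('side')[:,:,::-1]
print(o['clock'],o['eef_pos'],o['tool_rot'],o['grip_width'],o['ft_force'],o['ft_torque'])
x,y=proj(bot.camera_info('side'),o['eef_pos']).astype(int);print(x,y)
cv2.imwrite('pics/w6.png',np.hstack([cv2.resize(im,(400,300)),cv2.resize(s[max(y-75,0):y+75,x-100:x+100],(400,300),interpolation=cv2.INTER_CUBIC)]))
```

```text
9.5167 [ 0.5186 -0.107   0.1809] [ 0.7209  0.693  -0.0001 -0.0002] 0.020018197759853515 [ 0.0477 -0.1056 -5.0703] [0.026  0.0227 0.0286]
327 206
```

View pics/w6.png

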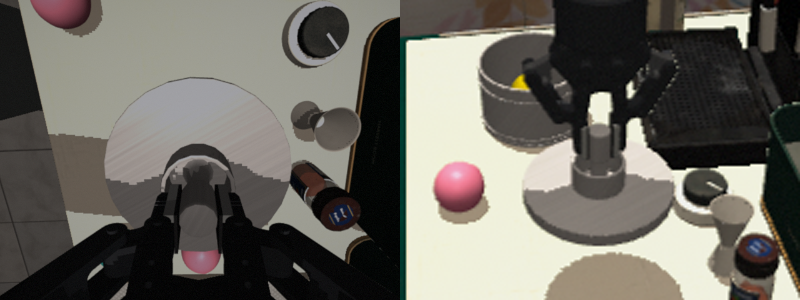

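Both lids hang level from the knob, with the outer lid still nested. I'll carry them over the tin.

>>> {"method": "step_arm", "body": {
  "targets": "-1 -0.004 0.03 0.02 0 0 0;-1 -0.012 0.09 0.04 0 0 0;-1 -0.02 0.16 0.04 0 0 0;-1 -0.03 0.23 0.04 0 0 0;-1 -0.038 0.3 0.04 0 0 0;-1 -0.046 0.37 0.04 0 0 0;-1 -0.055 0.44 0.04 0 0 0;-1 -0.063 0.51 0.04 0 0 0;-1 -0.07 0.57 0.04 0 0 0;-1 -0.074 0.606 0.04 0 0 0"
}}

```text
clock: 10.45
eef_pos: [0.4802, 0.1988, 0.1993]
tool_rot: [0.72, 0.694, -0.001, -0.001]
ft_force: [-0.0, 0.3, -4.2]
grip_width: 0.0203
grasp_force: 59.3
```

>>> {"method": "step_arm", "body": {
  "targets": "-1 0 0 0 0 0 0;-1 0 0 -0.03 0 0 0;-1 0 0 -0.06 0 0 0;-1 0 0 -0.08 0 0 0;-1 0 0 -0.09 0 0 0;-1 0 0 -0.09 0 0 0;-1 0 0 -0.09 0 0 0;-1 0 0 -0.09 0 0 0"
}}

```text
clock: 11.12
eef_pos: [0.4825, 0.1959, 0.1569]
tool_rot: [0.721, 0.693, 0.001, 0.0]
ft_force: [0.3, 0.3, -4.6]
grip_width: 0.0202
grasp_force: 59.2
```

Run:
```python
from h import *
o=bot.get_obs();w=bot.camera_info('wrist');s=bot.camera('side')[:,:,::-1]
print(o['clock'],o['eef_pos'],o['tool_rot'],o['grip_width'],o['ft_force'],o['ft_torque'])
cv2.imwrite('pics/s7.png',cv2.resize(s[85:235,200:400],(800,600),interpolation=cv2.INTER_CUBIC))
```

```text
11.1167 [0.4825 0.1959 0.1569] [0.7211 0.6929 0.0005 0.0002] 0.020169744277452096 [ 0.325   0.264  -4.6423] [-0.0074  0.0361 -0.0309]
```

>>> {"method": "step_arm", "body": {
  "targets": "-1 0 0 -0.01 0 0 0;-1 0 0 -0.02 0 0 0;-1 0 0 -0.028 0 0 0;-1 0 0 -0.034 0 0 0;-1 0 0 -0.04 0 0 0;-1 0 0 -0.044 0 0 0;-1 0 0 -0.048 0 0 0;-1 0 0 -0.048 0 0 0"
}}

```text
clock: 11.83
eef_pos: [0.4818, 0.1959, 0.1319]
tool_rot: [0.721, 0.693, -0.0, -0.0]
ft_force: [-0.1, -0.4, -5.8]
grip_width: 0.0199
grasp_force: 59.2
```

>>> {"method": "step_arm", "body": {
  "targets": "-1 0 0 -0.004 0 0 0;-1 0 0 -0.007 0 0 0;-1 0 0 -0.01 0 0 0;-1 0 0 -0.012 0 0 0;-1 0 0 -0.012 0 0 0;-1 0 0 -0.012 0 0 0"
}}

```text
clock: 12.33
eef_pos: [0.4819, 0.196, 0.1263]
tool_rot: [0.721, 0.693, -0.0, -0.0]
ft_force: [0.0, -0.6, -4.1]
grip_width: 0.0203
grasp_force: 59.2
```

>>> {"method": "step_arm", "body": {
  "targets": "-1 0 0 -0.002 0 0 0;-1 0 0 -0.003 0 0 0;-1 0 0 -0.004 0 0 0;-1 0 0 -0.004 0 0 0;-1 0 0 -0.004 0 0 0"
}}

```text
clock: 12.75
eef_pos: [0.4821, 0.1961, 0.1256]
tool_rot: [0.721, 0.693, 0.001, 0.0]
ft_force: [-3.5, -1.8, 6.1]
grip_width: 0.0204
grasp_force: 60.4
```

Seated: the wrist force rose by about 10 N at contact. I'll let go.

>>> {"method": "step_arm", "body": {
  "targets": "-0.3 0 0 0 0 0 0;0.2 0 0 0.002 0 0 0;0.75 0 0 0.004 0 0 0;0.75 0 0 0.006 0 0 0;0.75 0 0 0.01 0 0 0;0.75 0 0 0.01 0 0 0;0.75 0 0 0.01 0 0 0;0.75 0 0 0.01 0 0 0;0.75 0 0 0.01 0 0 0"
}}

```text
clock: 13.5
eef_pos: [0.4819, 0.1959, 0.1292]
tool_rot: [0.721, 0.693, -0.0, -0.0]
ft_force: [-0.2, -0.5, 0.8]
grip_width: 0.0745
grasp_force: 0.0
```

Run:
```python
from h import *
o=bot.get_obs();w=bot.camera_info('wrist');im=bot.camera('wrist')[:,:,::-1].copy();si=bot.camera_info('side');s=bot.camera('side')[:,:,::-1].copy()
print(o['clock'],o['eef_pos'],o['grip_width'],o['ft_force'])
cx,cy=.482,.198
for r,z in((.071,.091),(.011,.153),(.025,.117)):
    for a in np.arange(0,2*np.pi,.1 if r>.05 else .4):
        p=proj(w,(cx+r*np.cos(a),cy+r*np.sin(a),z));cv2.circle(im,tuple(int(round(v)) for v in p),1,(0,0,255),-1)
cv2.imwrite('pics/w8.png',np.hstack([cv2.resize(im[:,100:540],(412,450)),cv2.resize(s[70:220,230:358],(384,450),interpolation=cv2.INTER_CUBIC)]))
```

```text
13.5 [0.4819 0.1959 0.1292] 0.07447469060525658 [-0.2327 -0.4785  0.7524]
```

View pics/w8.png

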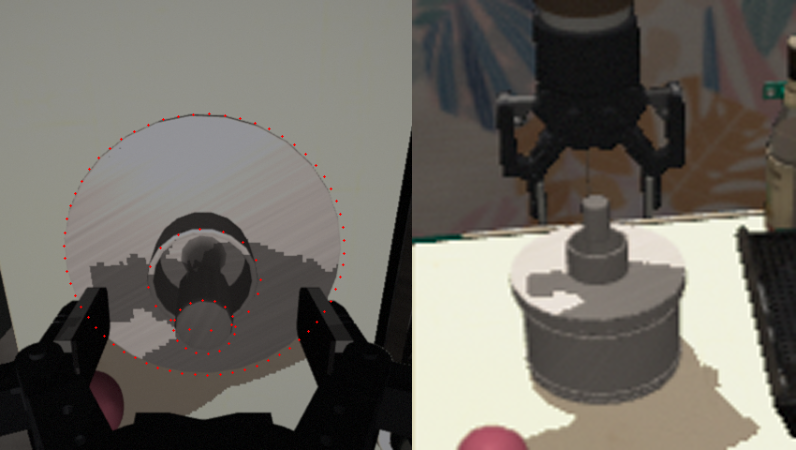

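The lids sit level on the tin with the fingers free, and the collar is centred between them (collar at about (204,265), left panel). I'll go down and grip the collar.

>>> {"method": "step_arm", "body": {
  "targets": "0.75 0 0 -0.02 0 0 0;0.75 0 0 -0.04 0 0 0;0.75 0 0 -0.054 0 0 0;0.75 0 0 -0.062 0 0 0;0.75 0 0 -0.066 0 0 0;0.75 0 0 -0.066 0 0 0;0.75 0 0 -0.066 0 0 0"
}}

```text
clock: 14.18
eef_pos: [0.4819, 0.1959, 0.0962]
tool_rot: [0.721, 0.693, -0.0, -0.0]
ft_force: [0.1, 0.4, 0.3]
grip_width: 0.0748
grasp_force: 0.0
```

>>> {"method": "step_arm", "body": {
  "targets": "0.5 0 0 0 0 0 0;0.35 0 0 0 0 0 0;0.25 0 0 0 0 0 0;0.2 0 0 0 0 0 0;0.1 0 0 0 0 0 0;-1 0 0 0 0 0 0;-1 0 0 0 0 0 0;-1 0 0 0 0 0 0"
}}

```text
clock: 14.85
eef_pos: [0.4822, 0.1961, 0.097]
tool_rot: [0.721, 0.693, 0.0, 0.0]
ft_force: [-1.4, -0.2, 5.4]
grip_width: 0.0486
grasp_force: 62.7
```

>>> {"method": "step_arm", "body": {
  "targets": "-1 0 0 0.006 0 0 0;-1 0 0 0.016 0 0 0;-1 0 0 0.03 0 0 0;-1 0 0 0.05 0 0 0;-1 0 0 0.08 0 0 0;-1 0 0 0.12 0 0 0;-1 0 0 0.16 0 0 0;-1 0 0 0.2 0 0 0;-1 0 0 0.25 0 0 0;-1 0 0 0.3 0 0 0"
}}

```text
clock: 15.68
eef_pos: [0.4816, 0.1958, 0.248]
tool_rot: [0.721, 0.693, -0.0, -0.0]
ft_force: [-0.3, 0.2, -0.9]
grip_width: 0.0483
grasp_force: 62.1
```

>>> {"method": "step_arm", "body": {
  "targets": "-1 0 0 0.02 0 0 0;-1 0 0 0.03 0 0 0;-1 0 0 0.03 0 0 0;-1 0 0 0.03 0 0 0;-1 0 0 0.03 0 0 0;-1 0 0 0.03 0 0 0;-1 0 0 0.03 0 0 0;-1 0 0 0.03 0 0 0"
}}

```text
clock: 16.35
eef_pos: [0.4816, 0.1958, 0.2605]
tool_rot: [0.721, 0.693, -0.001, -0.0]
ft_force: [0.5, -0.5, -1.4]
grip_width: 0.0483
grasp_force: 62.2
```

Run:
```python
from h import *
o=bot.get_obs();si=bot.camera_info('side');s=bot.camera('side').astype(int)
print(o)
a=cv2.imread('pics/w8.png') # earlier side view: compare tin body region
# column profile of brightness through tin axis, rows of knob/plate
c=int(round(proj(si,(.482,.197,.12))[0])); g=s.mean(2)
print(c,[ (n,proj(si,p)) for n,p in (("knobtop",(.482,.197,.153)),("flange",(.482,.197,.088)),("held skirt",(.482,.197,.245)))])
for r in range(60,200,3): print(r,g[r,c-40:c+44:4].astype(int))
```

```text
{'clock': 16.35, 'joint_pos': array([0.3862, 0.2716, 0.1216, 1.4225, 0.    , 1.9963]), 'joint_vel': array([ 0.0007, -0.0018,  0.0088,  0.0019,  0.0006, -0.0011]), 'tau': array([  0.0004, -39.8081,  26.1436,   0.0154,   0.0012,   0.    ]), 'eef_pos': array([0.4816, 0.1958, 0.2605]), 'tool_rot': array([ 0.7209,  0.6931, -0.0007, -0.0003]), 'ft_force': array([ 0.5255, -0.4895, -1.3654]), 'ft_torque': array([-0.0227, -0.0796,  0.0286]), 'grasp_force': 62.18429180793464, 'grip_width': 0.048271947240636576}
292 [('knobtop', array([291.1863, 136.0944])), ('flange', array([292.3835, 159.7181])), ('held skirt', array([289.3175,  99.2154]))]
60 [69 39 18 59 75 29 20 14 20 16 18 19 16 81 71 19 16 79 63 71 69]
63 [72 66 19 21 56 17 20 57 68 74 76 36 19 81 42 17 62 83 65 79 79]
66 [69 57 18 21 73 14 17 53 56 57 74 77 14 32 29 18 69 83 72 77 79]
69 [63 62 18 19 34 17 14 71 61 57 74 77 16 22 17 20 82 83 76 77 76]
72 [76 60 30 18 18 17 51 79 72 80 82 76 17 18 19 20 82 82 80 69 80]
75 [78 64 60 57 18 17 42 43 81 82 83 83 21 19 83 84 81 82 82 57 79]
78 [69 74 60 59 58 19 56 57 85 82 84 83 50 19 82 80 
[... 2772 characters left out ...]
4  68  71  73  75  80  76  73  73  72  94  66 227
 233 233 234]
180 [234 234 234 232  79  68  83  75  74  74  75  75  73  91  75  69  65 228
 233 234 233]
183 [233 233 234 233  99  70  72  72  74  77  81  78  71  73  71  69  64 220
 234 233 233]
186 [233 233 233 233 131  67  70  73  76  74  75  75  73  72  71  69  66 138
 159 234 234]
189 [232 233 233 233 147  69  72  75  74  75  73  73  74  71  69  66  67 136
 142 140 234]
192 [233 232 233 233 166  68  70  75  74  73  75  75  74  73  71  69  88 142
 142 140 223]
195 [233 233 233 233 233  98  74  74  74  75  76  73  73  72  69  85  92 140
 141 137 142]
198 [233 233 233 233 232 145  84  73  74  74  75  74  73  71  97  76 142 141
 140 139 141]
```

```bash
python3 -c "
from workcell import bot
print(bot.job_done())"
```

```text
the job is handed in; nothing more can be done
None
```

I handed the job in at about 16 s without seeing a verdict: the lime is in the tin, the inner lid looks seated and level, and the gripper holds the outer lid about 9 cm clear above the knob.

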